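# Set a film carrier square in the corner of a light panel

### The job

Take the film-strip carrier off the sloping reading rest and lay it flat, same side up, on the light panel, about a finger's breadth or more clear of both fences, and let go of it there. Then gently slide it home into the fence corner, so that one long side lies flush along the far fence and one end lies flush against the side fence. Leave the other things on the table where they are.

Things in the scene. Friction and masses are not known exactly. Their poses are not given: they have to be found in the camera images.
- carrier: Film-strip carrier: rigid black plastic frame with three brown windows, 56 wide (x) by 160 long (y) by 16 mm thick (z), 150 g. Origin: centre of its underside; z points out of its upper face. It starts on the reading rest, long side across the slope, z leaning 32 degrees from vertical towards the low edge. Grip it at the middle, across its 56 mm width (along its x).
- light_panel: Fixed grey panel with white face, 240 (x) by 300 (y) by 10 mm high, flat on the table; origin: centre of its underside. Two aluminium fences, 12 mm wide, stand 14 mm above the face: the far fence along the whole +x edge (inner face at x = 105 mm), the side fence along the +y edge (inner face at y = 135 mm, from x = -45 mm to the far fence). Turned by up to 0.25 rad.
- fence_corner (a point): Inner corner where the two fences meet, at the level of the panel's face; axes as the panel's: +x towards the far fence, +y towards the side fence, z up. The free face lies at negative x and y. A carrier fully home has its origin at x = -28, y = -80, z = 0 mm here, long side along y.
- reading_rest: Fixed plywood rest, 200 mm wide (y), its face rising at 32 degrees from 35 mm above the table at the low edge (-x, towards the robot) to 136 mm at the high edge; origin: centre of its underside. Stops 14 mm wide, 10 mm high, at y = +65 and -65 mm hold the carrier's lower side; a finger fits between. Carrier origin at about x = -31, z = 69 mm in this frame.
- loupe: Black magnifying loupe, 44 mm across and 42 mm tall, standing on the near right part of the light panel; origin: centre of its underside. Bystander.
- slide_mount: Grey slide mount, 50 x 50 x 6 mm, lying on the near left part of the light panel; origin: centre of its underside. Bystander.
- sharpener: Red pencil sharpener, 30 x 26 x 40 mm tall, on the table between the rest and the panel; origin: centre of its underside. Bystander.
- glue_stick: Yellow glue stick, 26 mm across, 70 mm tall, standing on the table between the rest and the panel; origin: centre of its underside. Bystander.
- film_can: Black film can with grey cap, 34 mm across, 52 mm tall, on the table between the rest and the panel; origin: centre of its underside. Bystander.
There are look-alikes about, which are no part of the job. Leave any red look-alike of the carrier alone.

How it is judged:
By the outcome, as a careful person would: the job done as asked, in the order asked, and still so for the second after the job is handed in, with the robot touching nothing.
It also fails if it takes over 59 s, if anything falls off the work surface, if the arm or the gripper's body presses on something with over 40 N, if the wrist force passes 120 N, or if a joint passes its speed limit or range.

### The arm

A 6-joint arm with a two-finger parallel gripper is mounted at the origin on the work surface. World frame = base frame: x ahead of the robot, y to its left, z up, the work surface at z = 0. Lengths are in m, angles in rad, forces in N, time in s.
With the tool pointing down it reaches from about 0.35 to 0.775 m from the base axis. Payload 7.3 kg.
Tool frame: the origin (TCP) lies at the very end of the fingers, on their centre line; the grasp point (between the pads) lies 19 mm behind it (pinch_z is the distance from the TCP to the grasp point, in m); z points along the fingers, y is the line along which they close (so a half turn about z gives the same grasp; the last joint's range is limited). The gripper opens to 92 mm and grips with 3 to 60 N. Pads are 19 mm wide; open, the fingers measure 130 mm over their backs; the gripper's body (75 mm by 190 mm) begins 47 mm behind the grasp point.
Start: joints at [-1.336, 0.342, 1.524, -0, 1.275, -0.146], TCP at [0.195, -0.487, 0.227] pointing down, gripper open.
Joint ranges: [-2.53, 2.53], [-0.77, 2.02], [0.04, 2.7], [-1, 4.14], [0.28, 2.66], [-3.11, 3.11]. Speed limits (rad/s): [2.57, 2.57, 3.14, 3.14, 3.14, 3.14].

### API

Orientations are given as [roll, pitch, yaw] about the fixed x, y, z axes, in that order (R = Rz(yaw) Ry(pitch) Rx(roll)).
In Python, from cell import * gives the robot as it stands.
- The arm moves only by the tool arm_command, never from a script. Its arguments are lists of equal length, an entry for each row: "fingers": the gripper command: -1 is fully open, 1 is shut, values between are in proportion; "travel": the shift along the tool's x, y, z in m, a list of three; "dr": the turn, a rotation vector about the tool's x, y, z in degrees, a list of three. In form: {"fingers": [fingers, ...], "travel": [[x, y, z], ...], "dr": [[wx, wy, wz], ...]}. A call has 1 to 8 rows; each row is the pose to reach, as a shift and turn from the pose commanded when the call began, along the tool's axes at that moment; what a row does not reach only later rows make up. A row lasts 1/12 s, in which the tool goes at most 41.7 mm and 7.16 degrees, less where a joint would pass 70% of its speed; a pose out of reach is approached as far as the arm can. A call with a gripper value outside its range is refused whole. The fingers move at their own pace and stop on an object; "squeeze" is the grip in N (left out, the last holds). Time passes only in rows, so rows that repeat a pose let the fingers close. It gives the time, the measured TCP pose, the force, the opening and the grip force at its end, in the units of the state.
- observe(): the state, without advancing time (a new reading comes with each control period).
- read_camera(name): name is "side" or "top"; returns a dict with "color" (384x512x3 uint8, blue, green, red), "z_map" (384x512 float32, m along the optical axis (not along the pixel's ray), 0 where there is no reading), "fx", "fy", "cx", "cy" (pixels), "k1" (the pictures are not rectified: a ray, as slopes to the right and down, at radius r is drawn at 1 + k1 r^2 times it, then the intrinsics apply), "R" (3x3) and "t" (3): a world point X has camera coordinates R X + t. Camera axes: x right, y down, z forward; pixel columns grow to the right and rows downward; lengths in m; the calibration is good to about 2 mm. A picture is of the moment at which its call begins.
- hand_in(): hands the job in; it is judged then, once.
The state is a dict: "time": time; "qpos": joint angles; "qvel": joint speeds; "joint_efforts": joint torques, N m; "tool_pos": TCP position; "tool_rot": TCP orientation; "contact_force": force on the tool from outside, world axes, zero at the start; "torque": the same for the moment, N m; "opening": finger opening in m; "grip_force": force on a finger pad.
Only numpy, scipy, OpenCV 4.12 (cv2) and the standard library are available. Lean on these libraries where they do the work, as an engineer would, in place of code of your own. Each camera call takes 0.05 s, during which the arm holds its last target. There are 200 camera calls.

## Working session

There is one attempt and no reset: what is moved stays moved. The work goes in short steps, Python scripts to look and compute and a tool call to move; the robot and the scene stay as the last step left them, time stands still between calls to the robot, and variables do not carry over. Pictures are saved under pics/ and viewed, at most 10 in all, crops included, and the job is handed in when it is done.

Besides the shell and the picture viewer there is one more tool, called after "Call:" by a JSON object that holds its "method" and its "body", one argument or row to a line. arm_command: Moves the arm, as the interface text tells. Its arguments: {"type":"object","properties":{"fingers":{"type":"array","items":{"type":"number"}},"travel":{"type":"array","items":{"type":"array","items":{"type":"number"}}},"dr":{"type":"array","items":{"type":"array","items":{"type":"number"}}},"squeeze":{"type":"number"}},"required":["fingers","travel","dr"]}

```bash
mkdir -p pics; ls
cat > h.py <<'E'
from cell import *
import numpy as np, cv2
from scipy.spatial.transform import Rotation as Ro
def K(c): return np.array([[c['fx'],0,c['cx']],[0,c['fy'],c['cy']],[0,0,1.]])
def slopes(c,uv):
    d=(np.asarray(uv,float).reshape(-1,2)-[c['cx'],c['cy']])/[c['fx'],c['fy']]
    s=d.copy()
    for _ in range(20): s=d/(1+c['k1']*(s**2).sum(1,keepdims=True))
    return s
def plane(c,uv,n,d):
    "rays onto plane n.X=d"
    s=slopes(c,uv); R=np.array(c['R']);t=np.array(c['t'])
    r=np.c_[s,np.ones(len(s))]@R; o=-R.T@t
    return o+r*((d-o@np.array(n))/(r@np.array(n)))[:,None]
def onz(c,uv,z): return plane(c,uv,[0,0,1.],z)
def depth(c,uv):
    s=slopes(c,uv);uv=np.asarray(uv).reshape(-1,2).astype(int)
    z=c['z_map'][uv[:,1],uv[:,0]]
    return (np.c_[s,np.ones(len(s))]*z[:,None]-np.array(c['t']))@np.array(c['R'])
E
python3 - <<'E'
from h import *
for n in('top','side'):
    c=read_camera(n);cv2.imwrite(f'pics/{n}0.png',cv2.resize(c['color'],(768,576)))
    print(n,-np.array(c['R']).T@c['t'],c['fx'],c['k1'])
print(observe())
E
```

```text
pics
top [0.40628286 0.01506317 1.30942019] 463.8711711211397 -0.15415529935317795
side [0.08432284 0.65932957 0.82743164] 428.36407771330965 0.03747959333720681
{'time': 0.1, 'qpos': array([-1.33603384e+00,  3.42666923e-01,  1.52490776e+00, -3.64930276e-05,
        1.27538635e+00, -1.45978573e-01]), 'qvel': array([ 0.00064541, -0.00285174, -0.00180816,  0.0012919 , -0.00069625,
       -0.00145892]), 'joint_efforts': array([ 1.45248472e-03, -4.32003951e+01, -2.44694513e+01,  7.19036884e-02,
        5.26618038e-02, -6.25449115e-05]), 'tool_pos': array([ 0.19503188, -0.48704793,  0.22611205]), 'tool_rot': array([-3.14023375e+00, -1.64518450e-04,  3.80751595e-01]), 'contact_force': array([ 1.03635366,  0.6866148 , -0.22576085]), 'torque': array([-0.01112766, -0.00236985, -0.00406095]), 'grip_force': 0.0, 'opening': 0.09153829351654023}
```

View pics/top0.png

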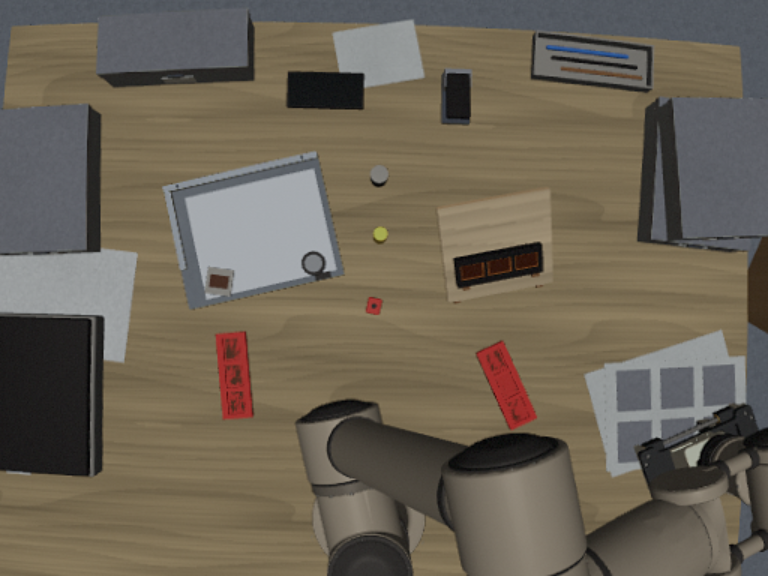

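View pics/side0.png

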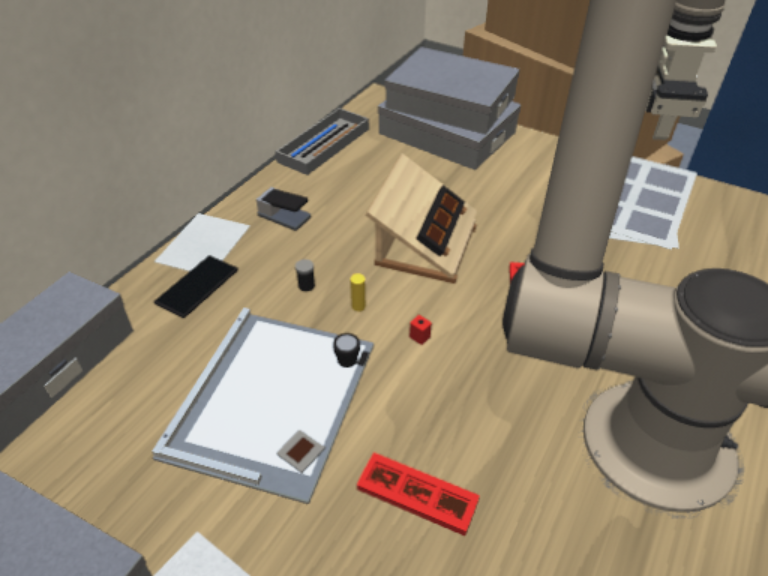

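The top view shows the carrier on the rest at about (498,264) of 768x576, long side roughly along world y. The panel is on the left, with its fence corner at about (170,187), the loupe at (313,262) and the slide mount at (219,280). In the side view the far fence runs from (245,315) to (160,455) and the side fence from there to (258,478).

```bash
cat > m.py <<'E'
from h import *
c=read_camera('top');im=c['color'];hsv=cv2.cvtColor(im,cv2.COLOR_BGR2HSV)
def big(m):
    cs,_=cv2.findContours(m,cv2.RETR_EXTERNAL,cv2.CHAIN_APPROX_NONE);return max(cs,key=cv2.contourArea)
# carrier
m=np.zeros(im.shape[:2],np.uint8);m[155:195,296:368]=(hsv[155:195,296:368,2]<75)*255
m=cv2.morphologyEx(m,cv2.MORPH_CLOSE,np.ones((7,7)))
k=big(m);fill=cv2.drawContours(np.zeros_like(m),[k],-1,255,-1)
er=cv2.erode(fill,np.ones((5,5)));v,u=np.nonzero(er);P=depth(c,np.c_[u,v])
cen=np.median(P,0);Q=P[np.abs(P-cen).max(1)<.1];q0=Q.mean(0);n=np.linalg.svd(Q-q0)[2][2];n*=np.sign(n[2])
print('carrier face',q0,'n',n,'tilt',np.degrees(np.arccos(n[2])),'yaw',np.degrees(np.arctan2(-n[1],-n[0])),'rms',np.std((Q-q0)@n))
F=plane(c,k.reshape(-1,2),n,n@q0)
yv=np.cross([0,0,1],-np.r_[n[:2],0]);yv/=np.linalg.norm(yv);xv=np.cross(yv,n)
ab=np.c_[(F-q0)@xv,(F-q0)@yv].astype(np.float32);r=cv2.minAreaRect(ab)
print('rect',r,'centre',q0+r[0][0]*xv+r[0][1]*yv,'xv',xv,'yv',yv)
# panel
m=np.zeros(im.shape[:2],np.uint8);s=np.s_[95:212,100:236];m[s]=((hsv[s][...,1]<50)&(hsv[s][...,2]>80))*255
m=cv2.morphologyEx(m,cv2.MORPH_CLOSE,np.ones((5,5)));k=big(m)
print('panel z=.01 px',cv2.boxPoints(cv2.minAreaRect(k)).round(1).tolist())
for z in(.01,.024):
    r=cv2.minAreaRect((onz(c,k.reshape(-1,2),z)[:,:2]*1000).astype(np.float32));print(z,r,cv2.boxPoints(r).round(1).tolist())
o=cv2.resize(im[95:215,100:240],None,fx=5,fy=5,interpolation=cv2.INTER_CUBIC);cv2.imwrite('pics/panel.png',o)
E
python3 m.py
```

```text
carrier face [ 0.47566412 -0.22171536  0.08221172] n [-0.5713676  -0.12499319  0.81112007] tilt 35.79449003566194 yaw 12.339711468857159 rms 0.0030289788462368765
rect ((-0.0009931959211826324, 0.0005878210067749023), (0.16109701991081238, 0.0685248151421547), 89.10716247558594) centre [ 0.47475151 -0.22131329  0.08163082] xv [0.79238132 0.17334246 0.58487967] yv [-0.21370752  0.97689769  0.        ]
panel z=.01 px [[106.5999984741211, 123.30000305175781], [210.60000610351562, 99.69999694824219], [229.39999389648438, 182.60000610351562], [125.4000015258789, 206.3000030517578]]
0.01 ((536.0618286132812, 230.50433349609375), (241.67662048339844, 302.0353088378906), 14.064777374267578) [[382.1000061035156, 347.6000061035156], [455.5, 54.599998474121094], [690.0, 113.4000015258789], [616.5999755859375, 406.3999938964844]]
0.024 ((534.66357421875, 228.18319702148438), (239.07278442382812, 298.78118896484375), 14.064779281616211) [[382.3999938964844, 344.0], [455.0, 54.20000076293945], [686.9000244140625, 112.30000305175781], [614.2999877929688, 402.1000061035156]]
```

View pics/panel.png

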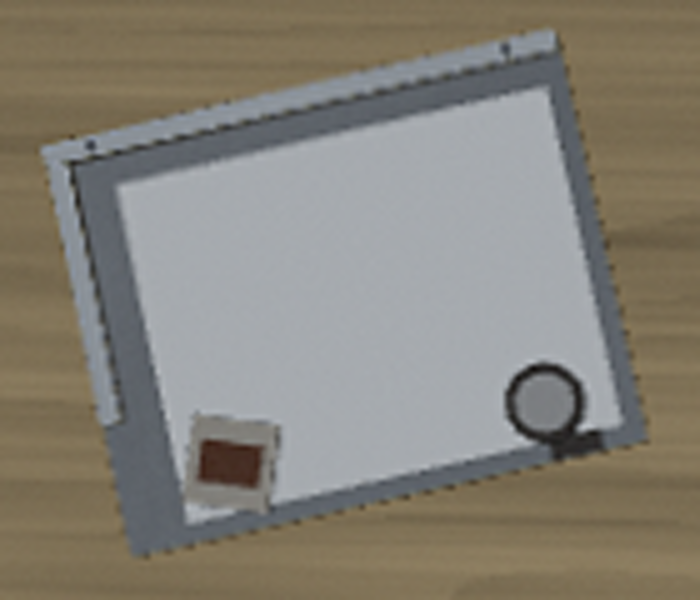

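The panel crop confirms that the fences lie along the top and left edges, with the inner corner at crop (72,163). The panel is turned 14.06°. From the outer corners at their own heights, its size comes out as 238.5 x 298.5 mm, against 240 x 300 given. Next I'll locate the carrier by its windows in both views.

```bash
cat > w.py <<'E'
from h import *
for n,(x0,x1,y0,y1) in {'top':(296,368,155,195),'side':(275,318,120,175)}.items():
    c=read_camera(n);im=c['color'].astype(int);m=np.zeros(im.shape[:2],np.uint8)
    s=im[y0:y1,x0:x1];hsv=cv2.cvtColor(c['color'],cv2.COLOR_BGR2HSV)[y0:y1,x0:x1]
    m[y0:y1,x0:x1]=((hsv[...,1]>120)&((s[...,2]-s[...,0])>25)&(s[...,2]<140))*255
    nc,_,st,ce=cv2.connectedComponentsWithStats(m)
    i=[j for j in range(1,nc) if st[j,4]>25];ce=ce[i];W=onz(c,ce,.0826);
    print(n,st[i][:,4],ce.round(1).tolist(),'\n',W.round(4),'mean',W.mean(0).round(4))
    d=W[-1]-W[0];print(np.linalg.norm(d),np.degrees(np.arctan2(d[1],d[0])))
E
python3 w.py
```

```text
top [155 165 158] [[350.6, 173.6], [332.6, 177.2], [314.5, 180.7]] 
 [[ 0.4837 -0.2713  0.0826]
 [ 0.473  -0.2225  0.0826]
 [ 0.4626 -0.1739  0.0826]] mean [ 0.4731 -0.2226  0.0826]
0.09972695695138213 102.20227222245333
side [ 91 106 109] [[299.4, 134.6], [295.0, 144.6], [290.3, 155.2]] 
 [[ 0.4855 -0.2683  0.0826]
 [ 0.4754 -0.2202  0.0826]
 [ 0.4651 -0.172   0.0826]] mean [ 0.4753 -0.2201  0.0826]
0.09841961871766244 101.98897861429045
```

```bash
cat >> h.py <<'E'
def Rdown(a,tilt=0):
    "tool y along heading a deg (rising by tilt deg), z down"
    a,t=np.radians([a,tilt]);y=np.array([np.cos(t)*np.cos(a),np.cos(t)*np.sin(a),np.sin(t)])
    z=np.array([np.sin(t)*np.cos(a),np.sin(t)*np.sin(a),-np.cos(t)]);return np.c_[np.cross(y,z),y,z]
def go(p,R):
    s=observe();R0=Ro.from_euler('xyz',s['tool_rot']).as_matrix()
    print('travel',(R0.T@(np.array(p)-s['tool_pos'])).round(4).tolist(),'dr',np.degrees(Ro.from_matrix(R0.T@R).as_rotvec()).round(2).tolist())
FC=np.array([.4742,-.2214,.0826]);RG=Rdown(12.1,32);NG=-RG[:,2]
E
python3 -c "
from h import *
go(FC+.09*NG,RG)"
```

```text
travel [0.3109, -0.1511, 0.0676] dr [-26.56, 22.35, -78.05]
```

Call:
{"method": "arm_command", "body": {
  "fingers": [-1, -1, -1, -1, -1, -1, -1, -1],
  "travel": [
    [0.31, -0.15, 0.067],
    [0.31, -0.15, 0.067],
    [0.31, -0.15, 0.067],
    [0.31, -0.15, 0.067],
    [0.31, -0.15, 0.067],
    [0.31, -0.15, 0.067],
    [0.31, -0.15, 0.067],
    [0.31, -0.15, 0.067]
  ],
  "dr": [
    [-26.5, 22.4, -78],
    [-26.5, 22.4, -78],
    [-26.5, 22.4, -78],
    [-26.5, 22.4, -78],
    [-26.5, 22.4, -78],
    [-26.5, 22.4, -78],
    [-26.5, 22.4, -78],
    [-26.5, 22.4, -78]
  ]
}}

```text
time: 0.92
tool_pos: [0.4164, -0.244, 0.1631]
tool_rot: [2.757, -0.089, 1.329]
contact_force: [2.0, 0.8, -1.0]
opening: 0.0917
grip_force: 0.0
```

```bash
python3 -c "
from h import *
go(FC+.09*NG,RG);print(observe()['qpos'].round(2))"
```

```text
travel [0.0144, 0.0052, 0.008] dr [-8.61, 7.31, -25.39]
[-0.89  0.19  2.02  0.46  0.72 -0.94]
```

Call:
{"method": "arm_command", "body": {
  "fingers": [-1, -1, -1, -1, -1],
  "travel": [
    [0.014, 0.005, 0.008],
    [0.014, 0.005, 0.008],
    [0.014, 0.005, 0.008],
    [0.014, 0.005, 0.008],
    [0.014, 0.005, 0.008]
  ],
  "dr": [
    [-8.6, 7.3, -25.4],
    [-8.6, 7.3, -25.4],
    [-8.6, 7.3, -25.4],
    [-8.6, 7.3, -25.4],
    [-8.6, 7.3, -25.4]
  ]
}}

```text
time: 1.33
tool_pos: [0.4264, -0.2335, 0.1587]
tool_rot: [2.583, -0.0, 1.782]
contact_force: [-0.2, 0.0, 0.3]
opening: 0.0915
grip_force: 0.0
```

```bash
python3 -c "
from h import *
go(FC+.09*NG,RG);print(observe()['qpos'].round(2))
go(FC+.006*NG,RG);go(FC-.012*NG,RG)
c=read_camera('side');cv2.imwrite('pics/s1.png',cv2.resize(c['color'][60:230,200:420],None,fx=3,fy=3,interpolation=2))"
```

```text
travel [0.0019, 0.0014, 0.0006] dr [-0.02, -0.02, -0.0]
[-1.    0.23  2.07  0.77  0.79 -1.76]
travel [0.0018, 0.0015, 0.0846] dr [-0.02, -0.02, -0.0]
travel [0.0018, 0.0015, 0.1026] dr [-0.02, -0.02, -0.0]
```

View pics/s1.png

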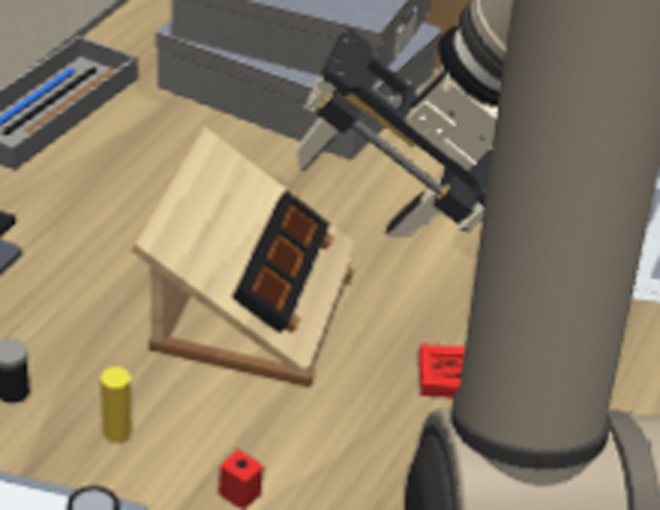

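The gripper, at about (400,140) in the crop, is tilted to match the slope and straddles the line to the carrier's middle window at about (285,255). I'll descend.

Call:
{"method": "arm_command", "body": {
  "fingers": [-1, -1, -1, -1, -1],
  "travel": [
    [0.002, 0.0015, 0.03],
    [0.002, 0.0015, 0.06],
    [0.002, 0.0015, 0.085],
    [0.002, 0.0015, 0.095],
    [0.002, 0.0015, 0.101]
  ],
  "dr": [
    [0, 0, 0],
    [0, 0, 0],
    [0, 0, 0],
    [0, 0, 0],
    [0, 0, 0]
  ]
}}

```text
time: 1.8
tool_pos: [0.4797, -0.2192, 0.0723]
tool_rot: [2.587, -0.005, 1.777]
contact_force: [-0.0, -0.1, 0.2]
opening: 0.0917
grip_force: 0.0
```

```bash
python3 -c "
from h import *
go(FC-.012*NG,RG)"
```

```text
travel [-0.001, 0.0005, 0.0002] dr [-0.21, -0.08, -0.38]
```

Call:
{"method": "arm_command", "body": {
  "fingers": [0, 0.3, 0.6, 1, 1, 1, 1, 1],
  "travel": [
    [0, 0, 0],
    [0, 0, 0],
    [0, 0, 0],
    [0, 0, 0],
    [0, 0, 0],
    [0, 0, 0],
    [0, 0, 0],
    [0, 0, 0]
  ],
  "dr": [
    [0, 0, 0],
    [0, 0, 0],
    [0, 0, 0],
    [0, 0, 0],
    [0, 0, 0],
    [0, 0, 0],
    [0, 0, 0],
    [0, 0, 0]
  ],
  "squeeze": 25
}}

```text
time: 2.47
tool_pos: [0.4794, -0.2205, 0.0743]
tool_rot: [2.585, -0.001, 1.777]
contact_force: [-5.1, -1.5, 5.8]
opening: 0.0561
grip_force: 25.0
```

```bash
python3 -c "
from h import *
s=observe();print(s['tool_pos'],s['contact_force'])"
```

```text
[ 0.47941637 -0.22053714  0.07432595] [-5.11352435 -1.50119395  5.83320067]
```

Call:
{"method": "arm_command", "body": {
  "fingers": [1, 1, 1, 1, 1, 1],
  "travel": [
    [0, 0, -0.015],
    [0, 0, -0.035],
    [0, 0, -0.06],
    [0, 0, -0.09],
    [0, 0, -0.12],
    [0, 0, -0.12]
  ],
  "dr": [
    [0, 0, 0],
    [0, 0, 0],
    [0, 0, 0],
    [0, 0, 0],
    [0, 0, 0],
    [0, 0, 0]
  ]
}}

```text
time: 2.97
tool_pos: [0.417, -0.2352, 0.1795]
tool_rot: [2.583, 0.004, 1.776]
contact_force: [0.9, -1.1, -0.6]
opening: 0.0556
grip_force: 25.0
```

```bash
cat >> h.py <<'E'
YAW=14.06
def cor(x,y,z):
    "fence_corner frame (m) to world"
    a=np.radians(YAW);u=np.array([np.cos(a),np.sin(a)]);v=np.array([-u[1],u[0]])
    return np.r_[[.604,.3849]+x*u+y*v,.01+z]
E
python3 -c "
from h import *
s=observe();print(s['tool_pos'],s['opening'],s['grip_force'])
go([.5,-.1,.21],Rdown(YAW))
print(cor(-.063,-.11,0))"
```

```text
[ 0.41703057 -0.23523456  0.17946037] 0.05559115781263683 24.999035596847534
travel [0.1154, 0.1087, 0.0313] dr [31.97, 0.87, -2.19]
[0.56961053 0.26289031 0.01      ]
```

Call:
{"method": "arm_command", "body": {
  "fingers": [1, 1, 1, 1, 1, 1, 1, 1],
  "travel": [
    [0.02, 0.02, -0.02],
    [0.04, 0.04, -0.02],
    [0.06, 0.06, 0],
    [0.08, 0.08, 0.01],
    [0.1, 0.1, 0.02],
    [0.115, 0.109, 0.03],
    [0.115, 0.109, 0.03],
    [0.115, 0.109, 0.03]
  ],
  "dr": [
    [5, 0, 0],
    [10, 0.3, -0.6],
    [16, 0.5, -1],
    [22, 0.7, -1.5],
    [28, 0.8, -2],
    [32, 0.9, -2.2],
    [32, 0.9, -2.2],
    [32, 0.9, -2.2]
  ]
}}

```text
time: 3.63
tool_pos: [0.5024, -0.0943, 0.2064]
tool_rot: [-3.137, -0.008, 1.827]
contact_force: [-0.8, -0.6, -1.5]
opening: 0.0555
grip_force: 25.0
```

```bash
python3 -c "
from h import *
go(cor(-.063,-.11,.12),Rdown(YAW))"
```

```text
travel [0.3279, 0.1559, 0.0783] dr [-0.28, -0.47, 0.61]
```

Call:
{"method": "arm_command", "body": {
  "fingers": [1, 1, 1, 1, 1, 1, 1, 1],
  "travel": [
    [0.03, 0.01, 0],
    [0.06, 0.03, 0],
    [0.1, 0.05, 0.01],
    [0.14, 0.07, 0.02],
    [0.18, 0.09, 0.03],
    [0.21, 0.1, 0.04],
    [0.24, 0.115, 0.05],
    [0.27, 0.13, 0.06]
  ],
  "dr": [
    [0, 0, 0],
    [0, 0, 0],
    [0, 0, 0],
    [0, 0, 0.3],
    [0, 0, 0.6],
    [0, 0, 0.6],
    [-0.3, -0.5, 0.6],
    [-0.3, -0.5, 0.6]
  ]
}}

```text
time: 4.3
tool_pos: [0.5592, 0.1963, 0.1482]
tool_rot: [3.139, 0.001, 1.806]
contact_force: [0.8, -0.2, -0.6]
opening: 0.0558
grip_force: 25.0
```

```bash
python3 -c "
from h import *
go(cor(-.063,-.11,.11),Rdown(YAW))"
```

```text
travel [0.0623, 0.0256, 0.0282] dr [0.15, 0.04, -0.57]
```

Call:
{"method": "arm_command", "body": {
  "fingers": [1, 1, 1, 1, 1, 1],
  "travel": [
    [0.03, 0.012, 0.01],
    [0.05, 0.02, 0.02],
    [0.062, 0.0255, 0.028],
    [0.062, 0.0255, 0.028],
    [0.062, 0.0255, 0.028],
    [0.062, 0.0255, 0.028]
  ],
  "dr": [
    [0.1, 0, -0.5],
    [0.1, 0, -0.5],
    [0.1, 0, -0.5],
    [0.1, 0, -0.5],
    [0.1, 0, -0.5],
    [0.1, 0, -0.5]
  ]
}}

```text
time: 4.8
tool_pos: [0.5705, 0.2597, 0.1217]
tool_rot: [3.14, 0.002, 1.815]
contact_force: [-0.2, 0.8, -1.7]
opening: 0.056
grip_force: 25.0
```

```bash
python3 -c "
from h import *
go(cor(-.063,-.11,.0),Rdown(YAW))
for n in('top','side'):
    c=read_camera(n);im=c['color']
    im=im[70:220,80:270] if n=='top' else im[110:350,80:340]
    cv2.imwrite(f'pics/{n}2.png',cv2.resize(im,None,fx=3,fy=2.5 if n=='side' else 3,interpolation=2))"
```

```text
travel [0.0035, -0.0002, 0.1117] dr [0.07, 0.12, -0.1]
```

View pics/side2.png

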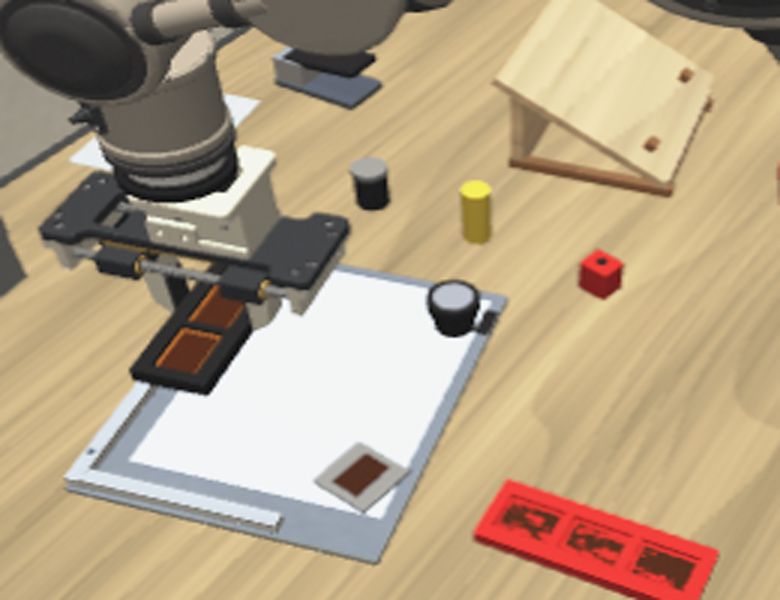

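The side crop shows the carrier held windows-up at about (195,335) over the panel. The loupe, slide mount and other bystanders haven't moved.

Call:
{"method": "arm_command", "body": {
  "fingers": [1, 1, 1, 1, 1, 1],
  "travel": [
    [0.0035, 0, 0.03],
    [0.0035, 0, 0.06],
    [0.0035, 0, 0.08],
    [0.0035, 0, 0.095],
    [0.0035, 0, 0.1],
    [0.0035, 0, 0.1]
  ],
  "dr": [
    [0, 0, 0],
    [0, 0, 0],
    [0, 0, 0],
    [0, 0, 0],
    [0, 0, 0],
    [0, 0, 0]
  ]
}}

```text
time: 5.4
tool_pos: [0.5692, 0.2637, 0.0208]
tool_rot: [-3.141, 0.002, 1.815]
contact_force: [-0.2, -0.9, -0.6]
opening: 0.0556
grip_force: 25.0
```

Call:
{"method": "arm_command", "body": {
  "fingers": [1, 1, 1],
  "travel": [
    [0, 0, 0.002],
    [0, 0, 0.004],
    [0, 0, 0.004]
  ],
  "dr": [
    [0, 0, 0],
    [0, 0, 0],
    [0, 0, 0]
  ]
}}

```text
time: 5.65
tool_pos: [0.5703, 0.2648, 0.0186]
tool_rot: [3.138, 0.002, 1.816]
contact_force: [-0.7, -0.0, -1.3]
opening: 0.0555
grip_force: 25.0
```

Call:
{"method": "arm_command", "body": {
  "fingers": [1, 1, 1, 1],
  "travel": [
    [0, 0, 0.001],
    [0, 0, 0.002],
    [0, 0, 0.003],
    [0, 0, 0.003]
  ],
  "dr": [
    [0, 0, 0],
    [0, 0, 0],
    [0, 0, 0],
    [0, 0, 0]
  ]
}}

```text
time: 5.98
tool_pos: [0.57, 0.2649, 0.0162]
tool_rot: [3.139, 0.002, 1.816]
contact_force: [-2.1, -1.8, 7.8]
opening: 0.0556
grip_force: 25.0
```

Contact is felt at about 8 N. I'll release with a partial opening so the front finger stays clear of the far fence, then lift.

Call:
{"method": "arm_command", "body": {
  "fingers": [-0.4, -0.6, -0.6, -0.6],
  "travel": [
    [0, 0, -0.001],
    [0, 0, -0.001],
    [0, 0, -0.001],
    [0, 0, -0.001]
  ],
  "dr": [
    [0, 0, 0],
    [0, 0, 0],
    [0, 0, 0],
    [0, 0, 0]
  ]
}}

```text
time: 6.32
tool_pos: [0.5697, 0.2648, 0.0155]
tool_rot: [3.14, 0.002, 1.816]
contact_force: [0.4, 0.4, 0.6]
opening: 0.0725
grip_force: 0.0
```

Call:
{"method": "arm_command", "body": {
  "fingers": [-0.6, -0.6, -0.6, -0.6, -0.6],
  "travel": [
    [0, 0, -0.01],
    [0, 0, -0.03],
    [0, 0, -0.06],
    [0, -0.04, -0.09],
    [0, -0.07, -0.09]
  ],
  "dr": [
    [0, 0, 0],
    [0, 0, 0],
    [0, 0, 0],
    [0, 0, 0],
    [0, 0, 0]
  ]
}}

```text
time: 6.73
tool_pos: [0.5046, 0.2487, 0.11]
tool_rot: [3.131, 0.001, 1.815]
contact_force: [0.4, 0.7, 1.0]
opening: 0.0735
grip_force: 0.0
```

```bash
cat > v.py <<'E'
from h import *
import sys
c=read_camera('side');hsv=cv2.cvtColor(c['color'],cv2.COLOR_BGR2HSV);im=c['color'].astype(int)
m=((hsv[...,1]>120)&((im[...,2]-im[...,0])>25)&(im[...,2]<140)).astype(np.uint8)*255
m[:180]=0;m[345:]=0;m[:,:90]=0;m[:,250:]=0
nc,_,st,ce=cv2.connectedComponentsWithStats(m)
for j in range(1,nc):
    if st[j,4]>40:
        p=onz(c,ce[j:j+1],.025)[0]; a=np.radians(YAW);d=p[:2]-[.604,.3849]
        print(st[j,4],ce[j].round(1),'world',p.round(4),'corner',(d@[np.cos(a),np.sin(a)]).round(4),(d@[-np.sin(a),np.cos(a)]).round(4))
cv2.imwrite(f'pics/{sys.argv[1]}.png',cv2.resize(c['color'][170:350,80:280],None,fx=3.3,fy=3.3,interpolation=2))
E
python3 v.py s3
```

```text
163 [169.6 247.3] world [0.5809 0.2155 0.025 ] corner -0.0636 -0.1587
176 [160.1 264.1] world [0.5686 0.2647 0.025 ] corner -0.0636 -0.108
191 [150.  281.8] world [0.5567 0.3131 0.025 ] corner -0.0633 -0.0582
119 [199.8 299.5] world [0.4362 0.2933 0.025 ] corner -0.185 -0.0481
```

View pics/s3.png

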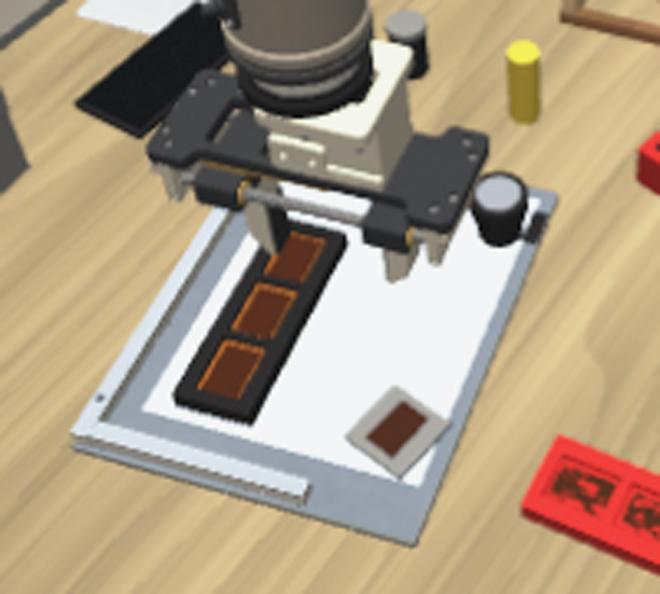

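The carrier lies flat and parallel to the fences, at about (265,310) in the crop. Measured in the corner frame its centre is at (-63.5,-108) mm, so it's clear of the far fence by 35 mm and the side fence by 28 mm. Next I'll close the fingers and come down behind its near long side.

```bash
python3 -c "
from h import *
go(cor(-.1235,-.108,.08),Rdown(YAW));go(cor(-.1235,-.108,.005),Rdown(YAW))"
```

```text
travel [-0.0002, 0.0178, 0.017] dr [-0.28, 0.13, 0.05]
travel [-0.0, 0.0182, 0.092] dr [-0.28, 0.13, 0.05]
```

Call:
{"method": "arm_command", "body": {
  "fingers": [1, 1, 1, 1, 1, 1, 1, 1],
  "travel": [
    [0, 0, 0],
    [0, 0.01, 0],
    [0, 0.018, 0],
    [0, 0.018, 0],
    [0, 0.018, 0],
    [0, 0.018, 0],
    [0, 0.018, 0],
    [0, 0.018, 0]
  ],
  "dr": [
    [0, 0, 0],
    [0, 0, 0],
    [-0.3, 0, 0],
    [-0.3, 0, 0],
    [-0.3, 0, 0],
    [-0.3, 0, 0],
    [-0.3, 0, 0],
    [-0.3, 0, 0]
  ]
}}

```text
time: 7.45
tool_pos: [0.5188, 0.2522, 0.1053]
tool_rot: [3.135, 0.002, 1.816]
contact_force: [-0.2, -0.1, 0.1]
opening: 0.025
grip_force: 0.0
```

Call:
{"method": "arm_command", "body": {
  "fingers": [1, 1, 1, 1, 1, 1],
  "travel": [
    [0, 0, 0.03],
    [0, 0, 0.06],
    [0, 0, 0.075],
    [0, 0, 0.085],
    [0, 0, 0.092],
    [0, 0, 0.092]
  ],
  "dr": [
    [0, 0, 0],
    [0, 0, 0],
    [0, 0, 0],
    [0, 0, 0],
    [0, 0, 0],
    [0, 0, 0]
  ]
}}

```text
time: 7.95
tool_pos: [0.5192, 0.2521, 0.0126]
tool_rot: [3.137, 0.002, 1.816]
contact_force: [-0.7, -1.0, -0.4]
opening: 0.0006
grip_force: 0.0
```

```bash
python3 -c "
from h import *
go(cor(-.075,-.108,.005),Rdown(YAW));print(observe()['opening'])"
```

```text
travel [0.0003, 0.0395, -0.0022] dr [0.29, 0.12, -0.01]
0.0006012196231879553
```

Call:
{"method": "arm_command", "body": {
  "fingers": [1, 1, 1, 1, 1, 1, 1, 1],
  "travel": [
    [0, 0.003, -0.002],
    [0, 0.006, -0.002],
    [0, 0.009, -0.002],
    [0, 0.012, -0.002],
    [0, 0.015, -0.002],
    [0, 0.018, -0.002],
    [0, 0.021, -0.002],
    [0, 0.024, -0.002]
  ],
  "dr": [
    [0, 0, 0],
    [0, 0, 0],
    [0, 0, 0],
    [0, 0, 0],
    [0, 0, 0],
    [0, 0, 0],
    [0, 0, 0],
    [0, 0, 0]
  ]
}}

```text
time: 8.62
tool_pos: [0.5422, 0.258, 0.0165]
tool_rot: [3.137, 0.002, 1.816]
contact_force: [-6.1, -0.6, 6.5]
opening: 0.0006
grip_force: 4.8
```

```bash
python3 v.py s4; python3 -c "
from h import *
go(cor(-.075,-.108,.005),Rdown(YAW))"
```

```text
102 [153.2 266. ] world [0.5786 0.2768 0.025 ] corner -0.0509 -0.0986
187 [144.7 280.7] world [0.5686 0.3168 0.025 ] corner -0.0509 -0.0575
120 [199.9 299.5] world [0.4362 0.2932 0.025 ] corner -0.1851 -0.0481
travel [0.0001, 0.015, 0.0016] dr [0.34, 0.11, -0.0]
```

View pics/s4.png

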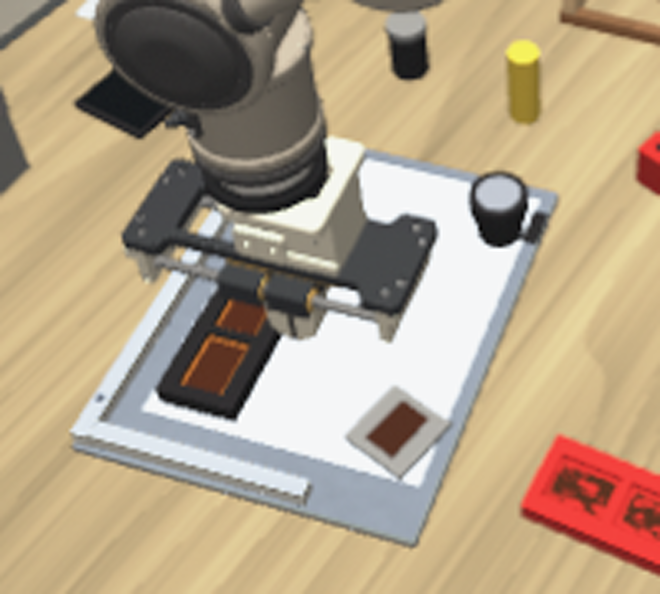

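```bash
python3 -c "
from h import *
s=observe();print(s['contact_force'],s['torque'],s['tool_pos'])"
```

```text
[-3.433118   -1.1744455   5.74748369] [-0.13333548  0.57332153  0.05389296] [0.54292702 0.25814589 0.01655715]
```

The side crop shows the finger's tapered back bearing on the carrier's near edge at about (285,330), and the carrier is still parallel to the fence. The upward force comes from that taper and is small. I'll continue gently.

Call:
{"method": "arm_command", "body": {
  "fingers": [1, 1, 1, 1, 1, 1, 1, 1],
  "travel": [
    [0, 0.0025, 0],
    [0, 0.005, 0],
    [0, 0.0075, 0],
    [0, 0.01, 0],
    [0, 0.0125, 0],
    [0, 0.015, 0],
    [0, 0.0175, 0],
    [0, 0.019, 0]
  ],
  "dr": [
    [0, 0, 0],
    [0, 0, 0],
    [0, 0, 0],
    [0, 0, 0],
    [0, 0, 0],
    [0, 0, 0],
    [0, 0, 0],
    [0, 0, 0]
  ]
}}

```text
time: 9.33
tool_pos: [0.561, 0.2627, 0.0166]
tool_rot: [3.136, 0.002, 1.816]
contact_force: [-5.3, -1.4, 5.4]
opening: -0.0001
grip_force: 3.9
```

Call:
{"method": "arm_command", "body": {
  "fingers": [1, 1, 1],
  "travel": [
    [0, 0.001, 0],
    [0, 0.002, 0],
    [0, 0.002, 0]
  ],
  "dr": [
    [0, 0, 0],
    [0, 0, 0],
    [0, 0, 0]
  ]
}}

```text
time: 9.58
tool_pos: [0.5629, 0.2631, 0.0166]
tool_rot: [3.136, 0.002, 1.816]
contact_force: [-4.0, -1.3, 5.4]
opening: 0.0005
grip_force: 3.6
```

```bash
python3 v.py s5; python3 -c "
from h import *
go(cor(-.067,-.108,.005),Rdown(YAW))"
```

```text
96 [144.7 263.6] world [0.5995 0.2816 0.025 ] corner -0.0294 -0.0991
190 [136.1 278. ] world [0.5896 0.3212 0.025 ] corner -0.0294 -0.0583
119 [199.8 299.5] world [0.4362 0.2933 0.025 ] corner -0.185 -0.0481
travel [0.0001, 0.0025, 0.0016] dr [0.33, 0.12, 0.0]
```

Nearly there. I'll go forward in 1 mm steps until the force rises.

Call:
{"method": "arm_command", "body": {
  "fingers": [1, 1, 1],
  "travel": [
    [0, 0.001, 0],
    [0, 0.002, 0],
    [0, 0.002, 0]
  ],
  "dr": [
    [0, 0, 0],
    [0, 0, 0],
    [0, 0, 0]
  ]
}}

```text
time: 9.88
tool_pos: [0.5649, 0.2636, 0.0166]
tool_rot: [3.136, 0.002, 1.816]
contact_force: [-3.8, -0.3, 6.2]
opening: 0.0008
grip_force: 3.5
```

Call:
{"method": "arm_command", "body": {
  "fingers": [1, 1],
  "travel": [
    [0, 0.001, 0],
    [0, 0.001, 0]
  ],
  "dr": [
    [0, 0, 0],
    [0, 0, 0]
  ]
}}

```text
time: 10.05
tool_pos: [0.5658, 0.2639, 0.0166]
tool_rot: [3.136, 0.002, 1.816]
contact_force: [-4.7, -2.0, 5.0]
opening: 0.0006
grip_force: 3.5
```

Call:
{"method": "arm_command", "body": {
  "fingers": [1, 1, 1],
  "travel": [
    [0, 0.001, 0],
    [0, 0.0015, 0],
    [0, 0.0015, 0]
  ],
  "dr": [
    [0, 0, 0],
    [0, 0, 0],
    [0, 0, 0]
  ]
}}

```text
time: 10.3
tool_pos: [0.5661, 0.2639, 0.0165]
tool_rot: [3.139, 0.002, 1.816]
contact_force: [-8.0, -3.1, 8.8]
opening: 0.0003
grip_force: 6.0
```

Call:
{"method": "arm_command", "body": {
  "fingers": [1, 1, 1],
  "travel": [
    [0, 0.001, 0],
    [0, 0.0015, 0],
    [0, 0.0015, 0]
  ],
  "dr": [
    [0, 0, 0],
    [0, 0, 0],
    [0, 0, 0]
  ]
}}

```text
time: 10.55
tool_pos: [0.5666, 0.2638, 0.0165]
tool_rot: [3.141, 0.003, 1.816]
contact_force: [-11.0, -3.5, 11.3]
opening: 0.0003
grip_force: 8.1
```

The force has risen to about 11 N, so the long side is on the far fence. I'll retreat, lift and move to the carrier's -y end.

Call:
{"method": "arm_command", "body": {
  "fingers": [1, 1, 1, 1, 1],
  "travel": [
    [0, -0.005, 0],
    [0, -0.012, 0],
    [0, -0.02, -0.02],
    [0, -0.02, -0.05],
    [0, -0.02, -0.05]
  ],
  "dr": [
    [0, 0, 0],
    [0, 0, 0],
    [0, 0, 0],
    [0, 0, 0],
    [0, 0, 0]
  ]
}}

```text
time: 10.97
tool_pos: [0.5518, 0.2608, 0.0708]
tool_rot: [3.126, 0.001, 1.816]
contact_force: [1.2, 0.5, 0.8]
opening: 0.0004
grip_force: 0.0
```

```bash
python3 v.py s6; python3 -c "
from h import *
go(cor(-.03,-.215,.05),Rdown(YAW));go(cor(-.03,-.215,.006),Rdown(YAW))"
```

```text
165 [145.  260.7] world [0.6043 0.275  0.025 ] corner -0.0264 -0.1067
190 [134.4 277.8] world [0.5931 0.3226 0.025 ] corner -0.0257 -0.0578
119 [199.8 299.5] world [0.4362 0.2933 0.025 ] corner -0.185 -0.0481
travel [-0.1071, 0.0512, 0.0097] dr [0.77, 0.09, -0.0]
travel [-0.107, 0.0506, 0.0537] dr [0.77, 0.09, -0.0]
```

Call:
{"method": "arm_command", "body": {
  "fingers": [1, 1, 1, 1, 1, 1],
  "travel": [
    [-0.03, 0.01, 0],
    [-0.06, 0.03, 0],
    [-0.09, 0.045, 0],
    [-0.107, 0.051, 0.01],
    [-0.107, 0.051, 0.01],
    [-0.107, 0.051, 0.01]
  ],
  "dr": [
    [0.7, 0, 0],
    [0.7, 0, 0],
    [0.7, 0, 0],
    [0.7, 0, 0],
    [0.7, 0, 0],
    [0.7, 0, 0]
  ]
}}

```text
time: 11.52
tool_pos: [0.6243, 0.1673, 0.0546]
tool_rot: [-3.133, 0.002, 1.814]
contact_force: [0.0, 1.0, -0.4]
opening: 0.0005
grip_force: 0.0
```

Call:
{"method": "arm_command", "body": {
  "fingers": [1, 1, 1, 1],
  "travel": [
    [0, 0, 0.02],
    [0, 0, 0.035],
    [0, 0, 0.043],
    [0, 0, 0.043]
  ],
  "dr": [
    [0, 0, 0],
    [0, 0, 0],
    [0, 0, 0],
    [0, 0, 0]
  ]
}}

```text
time: 11.85
tool_pos: [0.6231, 0.1692, 0.0115]
tool_rot: [-3.133, 0.001, 1.817]
contact_force: [-0.2, -0.2, 0.2]
opening: 0.0007
grip_force: 0.0
```

```bash
python3 -c "
from h import *
go(cor(-.03,-.1695,.006),Rdown(YAW))"
```

```text
travel [0.0444, 0.0039, -0.0046] dr [-0.49, 0.09, 0.07]
```

Call:
{"method": "arm_command", "body": {
  "fingers": [1, 1, 1, 1, 1, 1, 1, 1],
  "travel": [
    [0.002, 0.003, -0.004],
    [0.006, 0.004, -0.004],
    [0.01, 0.004, -0.004],
    [0.014, 0.004, -0.004],
    [0.017, 0.004, -0.004],
    [0.02, 0.004, -0.004],
    [0.023, 0.004, -0.004],
    [0.026, 0.004, -0.004]
  ],
  "dr": [
    [-0.4, 0, 0],
    [-0.4, 0, 0],
    [-0.4, 0, 0],
    [-0.4, 0, 0],
    [-0.4, 0, 0],
    [-0.4, 0, 0],
    [-0.4, 0, 0],
    [-0.4, 0, 0]
  ]
}}

```text
time: 12.52
tool_pos: [0.6224, 0.1945, 0.0174]
tool_rot: [3.14, 0.002, 1.816]
contact_force: [1.8, -2.0, 1.8]
opening: 0.0002
grip_force: 1.0
```

```bash
python3 v.py s7; python3 -c "
from h import *
go(cor(-.03,-.1695,.006),Rdown(YAW))"
```

```text
170 [153.  247.5] world [0.614  0.2359 0.025 ] corner -0.0265 -0.147
188 [142.8 264.5] world [0.6015 0.2857 0.025 ] corner -0.0265 -0.0957
208 [132.2 281.9] world [0.5899 0.3332 0.025 ] corner -0.0262 -0.0467
119 [199.8 299.5] world [0.4362 0.2933 0.025 ] corner -0.185 -0.0481
travel [0.019, -0.0015, 0.0012] dr [0.09, 0.11, 0.01]
```

Call:
{"method": "arm_command", "body": {
  "fingers": [1, 1, 1, 1, 1, 1, 1],
  "travel": [
    [0.0025, 0, 0],
    [0.005, 0, 0],
    [0.0075, 0, 0],
    [0.01, 0, 0],
    [0.0115, 0, 0],
    [0.013, 0, 0],
    [0.013, 0, 0]
  ],
  "dr": [
    [0, 0, 0],
    [0, 0, 0],
    [0, 0, 0],
    [0, 0, 0],
    [0, 0, 0],
    [0, 0, 0],
    [0, 0, 0]
  ]
}}

```text
time: 13.15
tool_pos: [0.619, 0.2074, 0.0171]
tool_rot: [3.14, 0.002, 1.816]
contact_force: [0.1, -1.1, 1.1]
opening: 0.0002
grip_force: 0.2
```

Call:
{"method": "arm_command", "body": {
  "fingers": [1, 1, 1],
  "travel": [
    [0.001, 0, 0],
    [0.002, 0, 0],
    [0.002, 0, 0]
  ],
  "dr": [
    [0, 0, 0],
    [0, 0, 0],
    [0, 0, 0]
  ]
}}

```text
time: 13.4
tool_pos: [0.6185, 0.2091, 0.0171]
tool_rot: [3.14, 0.002, 1.816]
contact_force: [0.3, -0.1, 0.4]
opening: 0.0007
grip_force: 0.4
```

Call:
{"method": "arm_command", "body": {
  "fingers": [1, 1, 1],
  "travel": [
    [0.001, 0, 0],
    [0.002, 0, 0],
    [0.002, 0, 0]
  ],
  "dr": [
    [0, 0, 0],
    [0, 0, 0],
    [0, 0, 0]
  ]
}}

```text
time: 13.65
tool_pos: [0.618, 0.2111, 0.017]
tool_rot: [3.14, 0.002, 1.816]
contact_force: [-0.3, -0.6, 0.3]
opening: 0.0004
grip_force: 0.3
```

Call:
{"method": "arm_command", "body": {
  "fingers": [1, 1, 1],
  "travel": [
    [0.001, 0, 0],
    [0.002, 0, 0],
    [0.002, 0, 0]
  ],
  "dr": [
    [0, 0, 0],
    [0, 0, 0],
    [0, 0, 0]
  ]
}}

```text
time: 13.9
tool_pos: [0.6178, 0.2118, 0.0171]
tool_rot: [3.14, 0.004, 1.816]
contact_force: [1.4, -6.3, 1.1]
opening: 0.0004
grip_force: 2.9
```

Call:
{"method": "arm_command", "body": {
  "fingers": [1, 1, 1],
  "travel": [
    [0.001, 0, 0],
    [0.0015, 0, 0],
    [0.0015, 0, 0]
  ],
  "dr": [
    [0, 0, 0],
    [0, 0, 0],
    [0, 0, 0]
  ]
}}

```text
time: 14.15
tool_pos: [0.6178, 0.2119, 0.0171]
tool_rot: [3.141, 0.005, 1.816]
contact_force: [2.2, -11.0, 0.7]
opening: -0.0002
grip_force: 5.3
```

```bash
python3 v.py s8; python3 -c "
from h import *
go(cor(-.03,-.1695,.006),Rdown(YAW));print(observe()['contact_force'])"
```

```text
177 [149.5 253.4] world [0.6095 0.2535 0.025 ] corner -0.0266 -0.1288
189 [138.9 271.1] world [0.5969 0.304  0.025 ] corner -0.0266 -0.0768
216 [128.3 288.8] world [0.5852 0.3507 0.025 ] corner -0.0266 -0.0286
120 [199.9 299.5] world [0.4362 0.2932 0.025 ] corner -0.1851 -0.0481
travel [0.0017, -0.0014, 0.0011] dr [0.06, 0.3, -0.01]
[  1.87490691 -10.37924671   0.63666076]
```

The force has risen to 11 N, so the end is on the side fence. I'll back off and look.

Call:
{"method": "arm_command", "body": {
  "fingers": [1, 1, 1, 1, 1, 1, 1],
  "travel": [
    [-0.005, 0, 0],
    [-0.012, 0, 0],
    [-0.02, 0, -0.02],
    [-0.02, 0, -0.05],
    [-0.02, -0.04, -0.07],
    [-0.02, -0.08, -0.07],
    [0.0, -0.1, -0.07]
  ],
  "dr": [
    [0, 0, 0],
    [0, 0, 0],
    [0, 0, 0],
    [0, 0, 0],
    [0, 0, 0],
    [0, 0, 0],
    [0, 0, 0]
  ]
}}

```text
time: 14.78
tool_pos: [0.5175, 0.1875, 0.0879]
tool_rot: [3.141, 0.002, 1.814]
contact_force: [0.7, 0.3, -0.6]
opening: 0.0008
grip_force: 0.0
```

```bash
python3 v.py s9; python3 -c "
from h import *
go(cor(-.087,-.08,.05),Rdown(YAW));go(cor(-.087,-.08,.0055),Rdown(YAW))
c=read_camera('side');cv2.imwrite('pics/s10.png',cv2.resize(c['color'][220:330,90:230],None,fx=5.4,fy=5.4,interpolation=2))"
```

```text
65 [240.4 198.7] world [ 0.5239 -0.008   0.025 ] corner -0.1731 -0.3617
178 [149.5 253.4] world [0.6095 0.2536 0.025 ] corner -0.0266 -0.1287
192 [138.9 271. ] world [0.597  0.3036 0.025 ] corner -0.0266 -0.0771
222 [128.2 288.7] world [0.5854 0.3507 0.025 ] corner -0.0263 -0.0287
119 [199.8 299.5] world [0.4362 0.2933 0.025 ] corner -0.185 -0.0481
travel [0.0858, 0.0485, 0.027] dr [-0.24, -0.0, -0.03]
travel [0.0858, 0.0487, 0.0715] dr [-0.24, -0.0, -0.03]
```

View pics/s10.png

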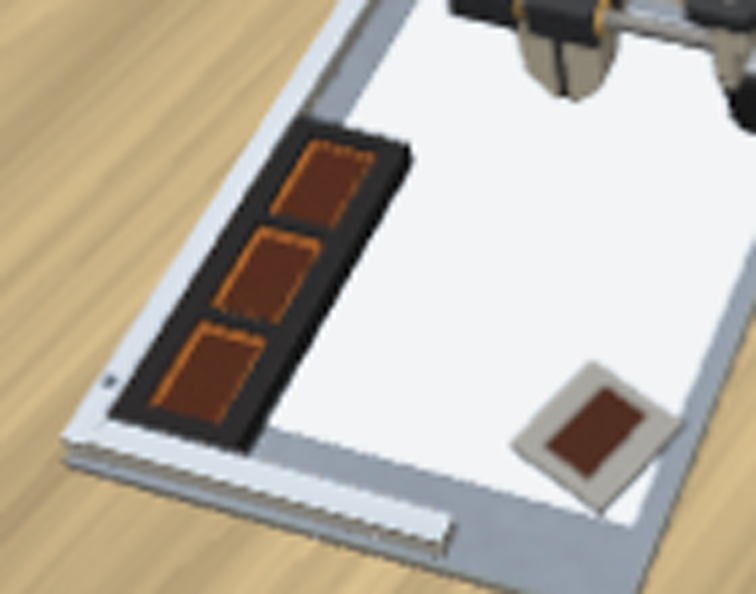

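The crop shows the carrier against the far fence along its whole length, from (300,118) to (110,415), with its end on the side fence at about (175,435). I'll give the long side one light confirming nudge in case the end push opened a gap.

Call:
{"method": "arm_command", "body": {
  "fingers": [1, 1, 1, 1, 1, 1, 1],
  "travel": [
    [0.03, 0.015, 0],
    [0.06, 0.03, 0],
    [0.086, 0.046, 0.01],
    [0.086, 0.046, 0.03],
    [0.086, 0.046, 0.055],
    [0.086, 0.046, 0.068],
    [0.086, 0.046, 0.071]
  ],
  "dr": [
    [0, 0, 0],
    [0, 0, 0],
    [0, 0, 0],
    [0, 0, 0],
    [0, 0, 0],
    [0, 0, 0],
    [0, 0, 0]
  ]
}}

```text
time: 15.47
tool_pos: [0.5429, 0.2843, 0.0127]
tool_rot: [-3.138, 0.002, 1.817]
contact_force: [-0.9, 0.4, 0.3]
opening: 0.0006
grip_force: 0.0
```

Call:
{"method": "arm_command", "body": {
  "fingers": [1, 1, 1, 1, 1, 1, 1, 1],
  "travel": [
    [0, 0.003, 0],
    [0, 0.006, 0],
    [0, 0.009, 0],
    [0, 0.012, 0],
    [0, 0.015, 0],
    [0, 0.017, 0],
    [0, 0.019, 0],
    [0, 0.02, 0]
  ],
  "dr": [
    [0, 0, 0],
    [0, 0, 0],
    [0, 0, 0],
    [0, 0, 0],
    [0, 0, 0],
    [0, 0, 0],
    [0, 0, 0],
    [0, 0, 0]
  ]
}}

```text
time: 16.13
tool_pos: [0.5605, 0.2887, 0.0165]
tool_rot: [-3.136, 0.003, 1.816]
contact_force: [-15.0, -4.7, 13.7]
opening: 0.0004
grip_force: 10.3
```

```bash
python3 -c "
from h import *
go(cor(-.064,-.08,.0055),Rdown(YAW));print(observe()['contact_force'])"
```

```text
travel [0.0028, 0.0016, 0.001] dr [-0.33, 0.15, 0.01]
[-14.97784055  -4.69329406  13.675774  ]
```

It's firm at 15 N. I'll back off and clear.

Call:
{"method": "arm_command", "body": {
  "fingers": [1, 1, 1, 1, 1, 1, 1],
  "travel": [
    [0, -0.004, 0],
    [0, -0.01, 0],
    [0, -0.018, -0.01],
    [0, -0.018, -0.04],
    [0, -0.018, -0.08],
    [0, -0.05, -0.1],
    [0, -0.05, -0.1]
  ],
  "dr": [
    [0, 0, 0],
    [0, 0, 0],
    [0, 0, 0],
    [0, 0, 0],
    [0, 0, 0],
    [0, 0, 0],
    [0, 0, 0]
  ]
}}

```text
time: 16.72
tool_pos: [0.513, 0.2777, 0.1212]
tool_rot: [3.135, 0.001, 1.817]
contact_force: [0.3, 0.8, -0.1]
opening: 0.0004
grip_force: 0.0
```

```bash
python3 v.py s11; python3 -c "
from h import *
c=read_camera('top');cv2.imwrite('pics/t11.png',cv2.resize(c['color'][90:215,95:260],None,fx=4.8,fy=4.8,interpolation=2))"
```

```text
169 [149.5 253.4] world [0.6095 0.2537 0.025 ] corner -0.0265 -0.1286
186 [138.7 271. ] world [0.5974 0.3038 0.025 ] corner -0.0261 -0.0771
213 [128.1 288.7] world [0.5857 0.3507 0.025 ] corner -0.026 -0.0288
121 [200.  299.5] world [0.4361 0.2931 0.025 ] corner -0.1852 -0.0483
```

View pics/s11.png

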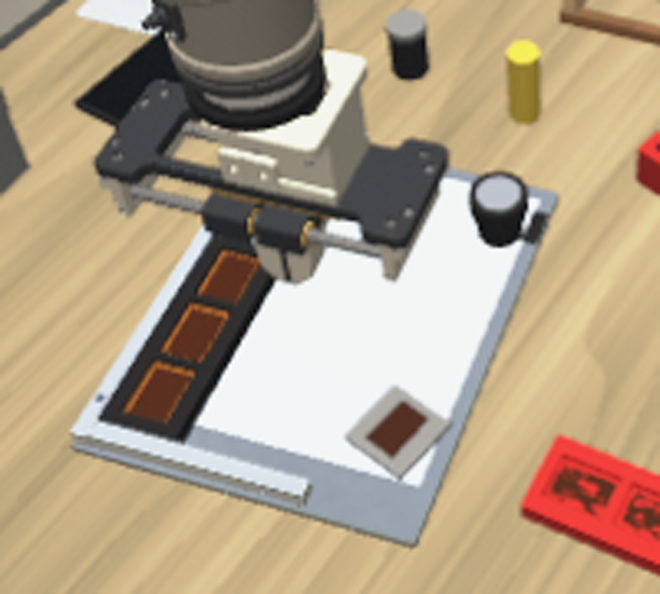

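The carrier is in the fence corner, with its corner at crop (100,420), flush on both fences. The gripper is clear and the bystanders haven't moved.

```bash
python3 -c "
from cell import *
print(hand_in())"
```

```text
the job is handed in; nothing more can be done
None
```

The carrier was laid flat and let go on the light panel, then slid home so it looks flush against both fences in the last picture; the arm is clear, none of the bystanders in view moved, and I handed the job in at about 17 s.

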